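Replace the split corner post of a stacking tray and hold the new one for screwing

TASK

One corner post of the stacking tray has split: take it out of its corner and drop it into the cardboard offcut box. Then stand the new post, the one of the same length as the three good ones, upright on the tray floor in the empty corner, press it flat against both sides of the tray at once, and finish while still gripping it and pushing it firmly into the corner, so that I can drive the screws in. Leave everything else where it stands.

Things in the scene. Friction and masses are not known exactly. Their poses are not given: they have to be found in the camera images.
- tray: Low wooden stacking tray, 150 (its x) by 200 mm (its y) outside, on a thin anti-slip mat; does not move. Origin: centre of its underside on the table, z up. Floor top at z = 10 mm; sides 10 mm thick, tops at z = 60 mm; inside 130 by 180 mm. A square post stands in each inside corner, faces parallel to the sides: three good ones, fixed, tops at z = 126 mm, and the split one (any corner).
- front_side: Side board of the tray at its -x edge (has a hand slot); inner face at tray x = -65 mm. Origin at the board's centre. A fixed low red tote (walls 36 mm, end handles under 100 mm) stands close in front of the tray.
- back_side: Side board at the tray's +x edge (has a hand slot); inner face at tray x = +65 mm. Origin at the board's centre. Close behind it stands another such tote with fixed glaze pots up to 105 mm high.
- left_side: Side board at the tray's +y edge (plain); inner face at tray y = +90 mm. Origin at the board's centre.
- right_side: Side board at the tray's -y edge (plain); inner face at tray y = -90 mm. Origin at the board's centre.
- split_post: Split corner post, loose, upright on the tray floor in one corner, about 1 mm from both sides: 32 x 32 mm section, whole up to 84 mm above its foot, then a ragged broken top to about 96 mm, no peg. Wood, 70 g. Origin: centre of its foot; z along the post, x and y square to its faces. About 34 mm of sound wood rises above the tray sides.
- new_post: The new corner post, standing upright and loose on the table, same as the three good ones in the tray: 32 x 32 mm section, square shank 100 mm high, then a small round stacking peg (19 mm thick) up to 116 mm. Wood, about 80 g. Origin: centre of its foot, z along the post, x and y square to its faces.
- short_post: A shorter post of the same section for a shallower tray, not wanted here: square shank 70 mm high, peg up to 86 mm. Stands upright and loose on the table, in the same area as the new post. Origin: centre of its foot.
- offcut_box: Open cardboard carton for offcuts, fixed, 130 by 130 mm outside, walls 4 mm, 70 mm high, with two flaps spread outwards from its -x and +x rims up to 40 mm out and some thin offcuts on its floor. Origin: centre of its underside, z up.
- glass_jar: Bystander: small clear blue drinking glass, 62 mm wide, 72 mm high. Origin: centre of its underside.
- lidded_pot: Bystander: lidded blue glaze pot, 66 mm wide, 104 mm high. Origin: centre of its underside.
- beaker: Bystander: small mauve beaker with a frilled rim, 66 mm wide, 70 mm high. Origin: centre of its underside.
- screwdriver: Bystander: screwdriver lying on the table, 170 mm long. Origin near its middle, underside.
There are look-alikes about, which are no part of the job. Leave any turquoise look-alike of the split_post alone.

How it is judged:
By the outcome, as a careful person would: the job done as asked, in the order asked, and still so for the second after the job is handed in, while the arm keeps its last pose, push and grip.
It also fails if it takes over 72 s, if anything falls off the work surface, if the arm or the gripper's body presses on something with over 40 N, if the wrist force passes 120 N, or if a joint passes its speed limit or range.

ROBOT

A 7-joint arm with a two-finger parallel gripper is mounted at the origin on a cart in front of the work surface, level with it; the furniture and walls round the work are solid. World frame = base frame: x ahead of the robot, y to its left, z up, the work surface at z = 0. Lengths are in m, angles in rad, forces in N, time in s.
With the tool pointing down it reaches from about 0.425 to 0.925 m from the base axis. Payload 6.8 kg.
Tool frame: the origin (TCP) lies between the finger pads; the fingertips stand 22 mm ahead of it and the grasp point (between the pads) lies 3 mm ahead of it; z points along the fingers, y is the line along which they close (so a half turn about z gives the same grasp; the last joint's range is limited). The gripper opens to 85 mm and grips with 20 to 120 N. Pads are 22 mm wide; open, the fingers measure 114 mm over their backs; the gripper's body (76 mm by 85 mm) begins 54 mm behind the grasp point. The pads swing forward as they close: fully open they stand 13 mm farther back than shut.
Start: joints at [1.209, 0.477, 0.022, 1.555, -0.011, 1.109, -0.083], TCP at [0.169, -0.653, 0.253] pointing down, gripper open.
Joint ranges: [-2.96, 2.96], [-0.34, 2.1], [-1.41, 1.46], [0.24, 2.44], [-1.37, 4.51], [0.17, 1.92], [-2.96, 2.96]. Speed limits (rad/s): [2.39, 2.39, 3.14, 3.14, 3.14, 3.14, 3.14].

INTERFACE

Orientations are given as a unit quaternion [w, x, y, z].
In Python, from station import bot gives the robot as it stands.
- The arm moves only by the tool servo_tool, never from a script. Its argument "motion" is a list that holds one entry, the list of rows, each a list of 5 numbers: the opening, from 0 (shut) to 1 (fully open), then the shift along the world's x, y, z each as a share of 0.04 m, from -1 to 1, then the turn about the world's z as a share of 0.12 rad, from -1 to 1. A call has 1 to 20 rows; each row shifts and turns the commanded pose from where the row before left it; what a row does not reach is not made up. A row lasts 1/10 s, in which the tool goes at most 50 mm and 8.59 degrees, less where a joint would pass 70% of its speed; a pose out of reach is approached as far as the arm can. A call with a number of a shift or a turn outside -1 to 1 is refused whole. A call with a gripper value outside its range is refused whole. The fingers move at their own pace and stop on an object; "newtons" is the grip in N (left out, the last holds). Time passes only in rows, so rows that do not move let the fingers close. It gives the time, the measured TCP pose, the force, the opening and the grip force at its end, in the units of the state.
- bot.get_obs(): the state, without advancing time (a new reading comes with each control period).
- bot.read_camera(name): name is "scene" or "side" or "wrist"; returns (picture, depth): 420x560x3 uint8, red, green, blue; 420x560 float32, m along the optical axis (not along the pixel's ray), 0 where there is no reading.
- bot.get_calibration(name): a dict with "fovy" (degrees; the focal length in pixels is half the picture's height over the tangent of half this angle, whatever the lens; pixels are square), "cx", "cy" (the principal point, pixels), "view" (4x4, takes a point from world to camera coordinates). Camera axes: x right, y down, z forward; pixel columns grow to the right and rows downward; lengths in m; the calibration is good to about 2 mm. A picture is of the moment at which its call begins: read the wrist's pose just before it. get_calibration takes no time and is no camera call; for the wrist camera it gives the pose at the moment of the call.
- bot.hand_in(): hands the job in; it is judged then, once.
The state is a dict: "t": time; "q": joint angles; "joint_vel": joint speeds; "joint_torque": joint torques, N m; "eef_pos": TCP position; "tool_rot": TCP orientation; "contact_force": force on the tool from outside, world axes, zero at the start; "torque": the same for the moment, N m; "gripper_width": opening from 0.0 (shut) to 1.0 (fully open); "grasp_force": force on a finger pad.
Only numpy, scipy, OpenCV 4.12 (cv2) and the standard library are available. Lean on these libraries where they do the work, as an engineer would, in place of code of your own. Each camera call takes 0.05 s, during which the arm holds its last target. There are 200 camera calls.

## Working session

There is one attempt and no reset: what is moved stays moved. The work goes in short steps, Python scripts to look and compute and a tool call to move; the robot and the scene stay as the last step left them, time stands still between calls to the robot, and variables do not carry over. Pictures are saved under pics/ and viewed, at most 10 in all, crops included, and the job is handed in when it is done.

Besides the shell and the picture viewer there is one more tool, called after "Request:" by a JSON object that holds its "op" and its "data". servo_tool: Moves the arm, as the interface text tells. Shift numbers are shares of 0.04 m and turn numbers shares of 0.12 rad, none past 1 either way. Its arguments: {"type":"object","properties":{"motion":{"type":"array"},"newtons":{"type":"number"}},"required":["motion"]}

```bash
mkdir -p pics
cat > h.py <<'E'
import numpy as np, cv2
from station import bot
def grab(n):
    c=bot.get_calibration(n); p,d=bot.read_camera(n); return p,d,c
def world(d,c):
    f=210/np.tan(np.radians(c['fovy'])/2); v,u=np.mgrid[:420,:560]
    P=np.stack([(u-c['cx'])/f*d,(v-c['cy'])/f*d,d],-1)
    V=np.array(c['view']); return (P-V[:3,3])@V[:3,:3]
E
python3 - <<'E'
from h import *
for n in('scene','side'):
    p,d,c=grab(n); cv2.imwrite(f'pics/{n}0.png',p[...,::-1]); np.savez(f'{n}0.npz',p=p,d=d,W=world(d,c)); print(c, (d>0).mean())
print(bot.get_obs())
E
```

```text
{'fovy': 43.46836554557222, 'cx': 281.3337511253554, 'cy': 217.98811593166377, 'view': array([[-0.58611334, -0.81018431, -0.00851713,  0.30261518],
       [-0.34191633,  0.25685606, -0.9039459 ,  0.20339059],
       [ 0.73455046, -0.5269026 , -0.42756201,  1.12759134],
       [ 0.        ,  0.        ,  0.        ,  1.        ]])} 0.9958545918367347
{'fovy': 44.78034100941095, 'cx': 279.8145070192294, 'cy': 209.43141187269757, 'view': array([[-0.90488568, -0.42554593, -0.00962151,  0.44345945],
       [-0.28230451,  0.61690611, -0.73466388,  0.16154125],
       [ 0.31856879, -0.66207062, -0.67836304,  1.22772071],
       [ 0.        ,  0.        ,  0.        ,  1.        ]])} 0.9945535714285715
{'t': 0.1, 'q': array([ 1.20890327,  0.47770356,  0.02233008,  1.55634753, -0.01150147,
        1.1092605 , -0.08309573]), 'joint_vel': array([-0.000875  , -0.00376639,  0.00212908, -0.00285713,  0.00013461,
        0.00038819, -0.0025345 ]), 'joint_torque': array([ 5.23965951e-03, -5.97752595e+01,  1.61414355e+00, -2.81948644e+01,
        1.28354720e-02,  4.99821705e-03,  5.32488673e-05]), 'eef_pos': array([ 0.16935637, -0.65290869,  0.25243408]), 'tool_rot': array([-7.80495900e-04,  9.91956914e-01,  1.26573490e-01, -1.53848682e-04]), 'contact_force': array([-0.14551204,  0.84338059, -0.09910533]), 'torque': array([-0.04153327,  0.01949624, -0.03140351]), 'grasp_force': 0.0, 'gripper_width': 0.9960783451906073}
```

View pics/scene0.png

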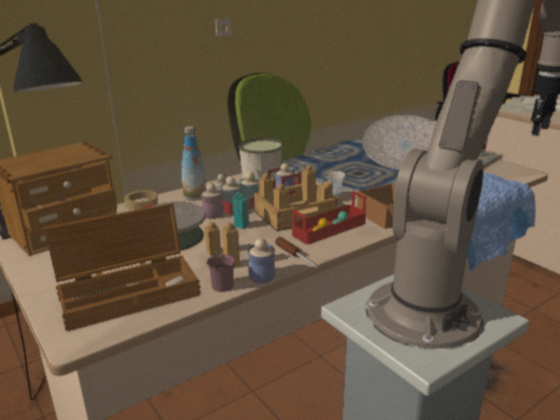

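View pics/side0.png

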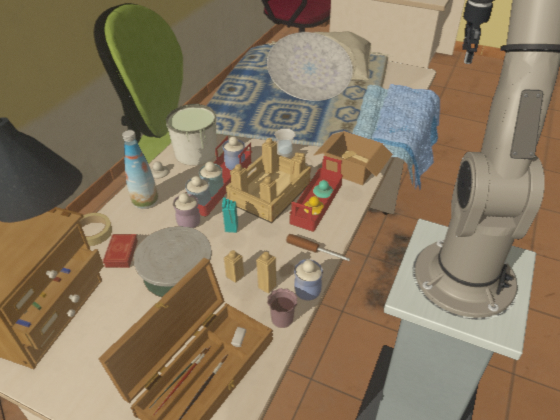

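Both views show the tray (side view around 270,185), red totes left and right of it, the box at (352,155), two candidate posts at (233,265) short and (267,270) tall, and the turquoise look-alike at (230,215). I'll zoom in and measure.

Run:
```python
from h import *
a=np.load('side0.npz'); b=np.load('scene0.npz')
A=cv2.resize(a['p'][125:300,205:400],None,fx=3.0,fy=3.0,interpolation=2)
B=cv2.resize(b['p'][155:290,195:415],None,fx=2.6,fy=2.6,interpolation=2)
cv2.imwrite('pics/sz.png',A[...,::-1]);cv2.imwrite('pics/cz.png',B[...,::-1])
# top-down height map from both, 2mm/px : x 0.3..1.0, y -0.75..0.45
W=np.concatenate([a['W'][a['d']>0],b['W'][b['d']>0]]);C=np.concatenate([a['p'][a['d']>0],b['p'][b['d']>0]])
m=(W[:,0]>.35)&(W[:,0]<.9)&(W[:,1]>-.5)&(W[:,1]<.4)&(W[:,2]>-.02)&(W[:,2]<.2);W=W[m];C=C[m]
o=np.argsort(W[:,2]);W=W[o];C=C[o]
s=800
im=np.zeros((450,720,3),np.uint8)
u=((.4-W[:,1])*s).astype(int);v=((.9-W[:,0])*s).astype(int);print(u.max(),v.max())
im=np.zeros((441,721,3),np.uint8)
for uu,vv,c in zip(u,v,C): im[vv:vv+2,uu:uu+2]=np.minimum(255,c*1.3)[::-1]
for k in range(0,10): cv2.putText(im,f'{.4-k*.1:.1f}',(k*80,10),0,.35,(0,255,0))
for k in range(0,6): cv2.putText(im,f'{.9-k*.1:.1f}',(0,k*80+4),0,.35,(0,255,255))
cv2.imwrite('pics/top.png',im)
```

```text
719 439
```

View pics/sz.png

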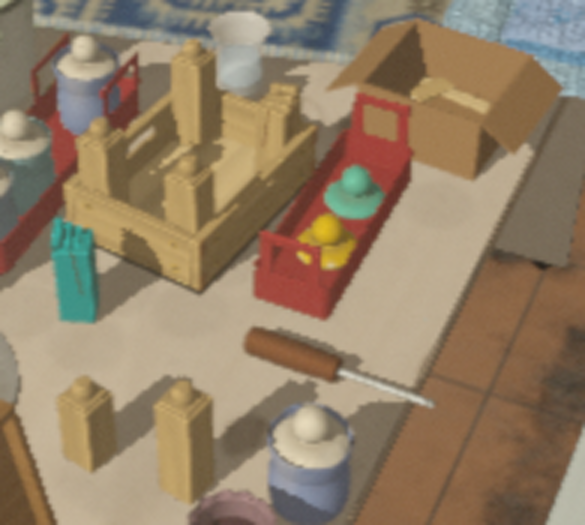

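View pics/top.png

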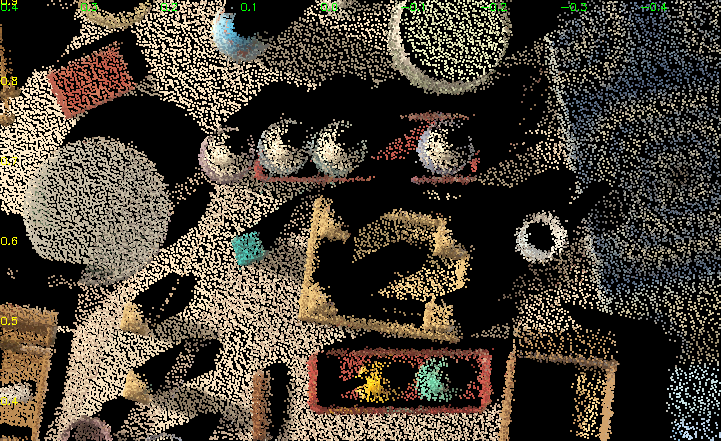

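The zoom shows the split post (ragged top) at the tray's front-right corner (crop 283,110), nearest the box. The new posts are at top-map (133,318) and (133,385). I'll measure them now.

Run:
```python
from h import *
a=np.load('side0.npz'); b=np.load('scene0.npz')
for nm,D in(('side',a),('scene',b)):
    W=D['W'][D['d']>0]
    def box(x0,x1,y0,y1,z0,z1):
        return W[(W[:,0]>x0)&(W[:,0]<x1)&(W[:,1]>y0)&(W[:,1]<y1)&(W[:,2]>z0)&(W[:,2]<z1)]
    print(nm,'table z',np.median(box(.4,.6,.05,.2,-.03,.02)[:,2]))
    r=box(.46,.67,-.2,.04,.054,.064)
    print('rim',cv2.minAreaRect(r[:,:2].astype(np.float32)*1000),len(r))
    h=box(.46,.67,-.2,.04,.075,.14); 
    n,l=0,0
    im=np.zeros((110,130),np.uint8); ij=((h[:,:2]-[.46,-.2])*500).astype(int); im[ij[:,0],ij[:,1]]=1
    im=cv2.dilate(im,np.ones((3,3),np.uint8)); n,lab=cv2.connectedComponents(im); L=lab[ij[:,0],ij[:,1]]
    for k in range(1,n):
        q=h[L==k]
        if len(q)>10: print(' post',q.mean(0).round(3),'ztop',np.percentile(q[:,2],98).round(3),cv2.minAreaRect(q[:,:2].astype(np.float32)*1000),len(q))
    for x0,x1 in((.39,.455),(.47,.54)):
        q=box(x0,x1,.19,.27,.02,.14); zt=q[:,2].max()
        print(' new',len(q),q.mean(0).round(3),zt.round(3),'mar',cv2.minAreaRect(q[:,:2].astype(np.float32)*1000), 'hist',np.histogram(q[:,2],bins=np.arange(.02,.13,.01))[0])
    q=box(.3,.5,-.4,-.22,.06,.075);print(' box',cv2.minAreaRect(q[:,:2].astype(np.float32)*1000))
    for nm2,bx in (('pot',(.3,.4,.13,.23)),('beaker',(.28,.4,.24,.34))):
        q=box(*bx,.04,.12); print(nm2,len(q), q[:,:2].min(0),q[:,:2].max(0),q[:,2].max())
```

```text
side table z -0.0011566807284522044
rim ((563.3935546875, -84.02918243408203), (206.65370178222656, 153.64224243164062), 81.78199768066406) 660
 post [ 0.503 -0.145  0.092] ztop 0.106 ((505.10308837890625, -148.64450073242188), (37.01417541503906, 37.176025390625), 82.3692626953125) 182
 post [0.523 0.003 0.101] ztop 0.124 ((526.8695678710938, -3.737964630126953), (36.47764587402344, 35.28050994873047), 83.9454345703125) 259
 post [ 0.596 -0.156  0.1  ] ztop 0.125 ((599.6384887695312, -163.5717315673828), (38.220489501953125, 33.88734817504883), 80.87548065185547) 224
 post [ 0.617 -0.012  0.101] ztop 0.126 ((622.202880859375, -18.29107666015625), (36.564701080322266, 37.653316497802734), 81.95240783691406) 254
 new 575 [0.414 0.234 0.071] 0.117 mar ((418.3202209472656, 225.46839904785156), (35.69417953491211, 34.231422424316406), 78.73460388183594) hist [56 48 55 51 60 55 52 93 67 38]
 new 387 [0.499 0.236 0.055] 0.087 mar ((503.94720458984375, 229.3324737548828), (35.06202697753906, 34.829139709472656), 78.30120086669922) hist [46 50 51 59 85 61 35  0  0  0]
 box ((387.582397460937
[... 881 characters left out ...]
62, -17.4348201751709), (44.45672607421875, 35.66967010498047), 6.286255836486816) 233
 new 515 [0.409 0.228 0.075] 0.119 mar ((415.9893493652344, 224.61322021484375), (33.627906799316406, 37.20001220703125), 77.36026000976562) hist [16 32 55 57 59 59 61 65 75 36]
 new 362 [0.494 0.232 0.055] 0.09 mar ((501.409912109375, 228.04214477539062), (33.35527801513672, 36.91053009033203), 76.55392456054688) hist [45 55 50 54 51 74 32  1  0  0]
 box ((382.8312072753906, -291.30523681640625), (130.44068908691406, 161.56591796875), 79.77193450927734)
pot 559 [0.30017358 0.16230091] [0.39987053 0.22911798] 0.10793505396633662
beaker 567 [0.3127558  0.25661303] [0.38154759 0.32455892] 0.07265172996412989
```

Run:
```python
from h import *
a=np.load('side0.npz'); b=np.load('scene0.npz')
for D,(u,v) in((a,(310,65)),(a,(310,90)),(a,(285,140)),(a,(352,155)),(b,(405,140))): print(D['W'][v,u].round(3))
W=np.concatenate([D['W'][D['d']>0] for D in(a,b)])
P0,P1=np.array([.169,-.653]),np.array([.51,-.15]); L=np.linalg.norm(P1-P0);t=(P1-P0)/L
s=(W[:,:2]-P0)@t; n=np.abs((W[:,:2]-P0)@[-t[1],t[0]])
m=(s>.12)&(s<L)&(n<.12)&(W[:,2]<.4)
for k in np.arange(.1,.6,.1):
    q=m&(s>k)&(s<k+.1); print(k, np.percentile(W[q,2],99.8).round(3))
```

```text
[ 0.709 -0.73   0.064]
[ 0.664 -0.625  0.025]
[ 0.589 -0.248  0.07 ]
[ 0.403 -0.339  0.009]
[ 0.724 -0.735  0.072]
0.1 0.024
0.2 0.024
0.30000000000000004 0.072
0.4 0.079
0.5 0.107
```

Request:
{"op": "servo_tool", "data": {"motion": [[[1,0.6,0.9,0,-0.23],[1,0.6,0.9,0,-0.23],[1,0.6,0.9,0,-0.23],[1,0.6,0.9,0,-0.23],[1,0.6,0.9,0,-0.23],[1,0.6,0.9,0,-0.23],[1,0.6,0.9,0,-0.23],[1,0.6,0.9,0,-0.23],[1,0.6,0.9,0,-0.23],[1,0.6,0.9,0,-0.23],[1,0.6,0.9,0,-0.23],[1,0.6,0.9,0,-0.23],[1,0.6,0.9,0,-0.23],[1,0.6,0.9,0,-0.23],[1,0,0,0,0],[1,0,0,0,0]]]}}

```text
t: 1.7
eef_pos: [0.5056, -0.1484, 0.2529]
tool_rot: [-0.0, 0.998, -0.065, -0.0]
contact_force: [0.5, -0.2, -0.2]
gripper_width: 0.998
grasp_force: 0.0
```

```bash
cat >> h.py <<'E'
def yaw(o):
    from scipy.spatial.transform import Rotation as R
    w,x,y,z=o['tool_rot']; M=R.from_quat([x,y,z,w]).as_matrix()
    return np.degrees(np.arctan2(M[0,1],-M[1,1])), M[:,2].round(4)   # gripper yaw: closing line = world y turned by this
E
python3 - <<'E'
from h import *
o=bot.get_obs();print(o['eef_pos'],yaw(o),o['q'].round(2))
p,d,c=grab('wrist');cv2.imwrite('pics/w1.png',p[...,::-1]);np.savez('w1.npz',p=p,d=d,W=world(d,c));print(c)
E
```

```text
[ 0.50562329 -0.14835403  0.25290774] (np.float64(-7.43165034510385), array([-8.e-04,  2.e-04, -1.e+00])) [ 0.36  0.25 -0.23  1.9   0.07  1.01 -1.6 ]
{'fovy': 65.4577486471289, 'cx': 277.11846018664727, 'cy': 211.75230783320953, 'view': array([[-1.31062117e-01, -9.91374142e-01, -1.78448650e-04,
        -8.05508595e-02],
       [-9.55571724e-01,  1.26281008e-01,  2.66337731e-01,
         4.67486582e-01],
       [-2.64017805e-01,  3.50773074e-02, -9.63879755e-01,
         5.17121066e-01],
       [ 0.00000000e+00,  0.00000000e+00,  0.00000000e+00,
         1.00000000e+00]])}
```

View pics/w1.png

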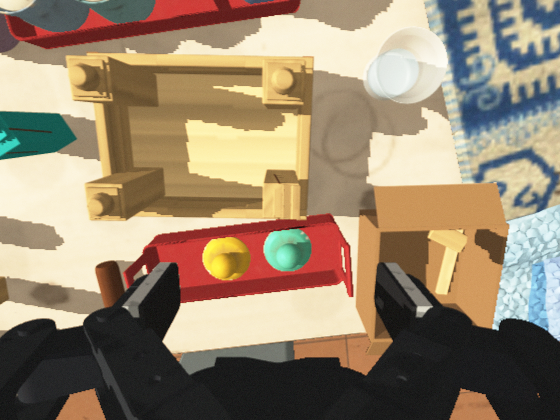

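The wrist view shows the split post at (281,195) in the tray's near-right corner, and the box on the right with its interior near (440,270). The fingers line up with the tray. Next I'll refine the tray, post and box positions.

Run:
```python
from h import *
D=np.load('w1.npz');W=D['W'];ok=D['d']>0
def box(x0,x1,y0,y1,z0,z1):
    return W[ok&(W[...,0]>x0)&(W[...,0]<x1)&(W[...,1]>y0)&(W[...,1]<y1)&(W[...,2]>z0)&(W[...,2]<z1)]
print('table',np.median(box(.5,.65,-.25,-.21,-.02,.02)[:,2]),'floor',np.median(box(.54,.6,-.13,-.04,-.02,.03)[:,2]))
r=box(.46,.67,-.22,.05,.055,.065);print('rim',len(r),np.median(r[:,2]),cv2.minAreaRect(r[:,:2].astype(np.float32)*1000))
for n,b in(('FR',(.48,.53,-.18,-.12,.07,.12)),('FL',(.5,.55,-.03,.03,.10,.114)),('BR',(.57,.63,-.19,-.13,.10,.114)),('BL',(.59,.65,-.05,.01,.1,.114))):
    q=box(*b);print(n,len(q),q[:,2].max().round(4),cv2.minAreaRect(q[:,:2].astype(np.float32)*1000))
q=box(.30,.53,-.40,-.21,.058,.085);print('boxrim',np.percentile(q[:,0],[0,5,50,95,100]).round(3),np.percentile(q[:,1],[0,5,50,95,100]).round(3),cv2.minAreaRect(q[:,:2].astype(np.float32)*1000))
for u,v in((375,228),(362,228),(495,228),(375,340),(505,280),(375,186),(500,186),(440,290),(420,300)): print((u,v),W[v,u].round(3))
```

```text
table 0.00044469451769614006 floor 0.010409027594965533
rim 6245 0.06025008469389769 ((564.4996948242188, -86.04521179199219), (200.50985717773438, 150.42489624023438), 81.2697982788086)
FR 1477 0.1099 ((506.15478515625, -151.0107421875), (32.53581619262695, 32.673641204833984), 80.63037872314453)
FL 1110 0.114 ((527.5855712890625, -7.003578186035156), (32.80663299560547, 32.6676139831543), 81.82171630859375)
BR 1240 0.114 ((600.983154296875, -165.1885986328125), (31.888078689575195, 32.30538558959961), 81.92650604248047)
BL 1396 0.114 ((622.556640625, -21.14462661743164), (33.48904800415039, 32.11851119995117), 81.6636962890625)
boxrim [0.311 0.334 0.454 0.473 0.48 ] [-0.369 -0.364 -0.307 -0.231 -0.21 ] ((395.7733154296875, -289.3049621582031), (169.2206573486328, 158.5075225830078), 0.031566277146339417)
(375, 228) [ 0.46  -0.239  0.068]
(362, 228) [ 0.444 -0.238  0.019]
(495, 228) [ 0.44  -0.364  0.057]
(375, 340) [ 0.333 -0.232  0.07 ]
(505, 280) [ 0.348 -0.412  0.006]
(375, 186) [ 0.497 -0.247  0.047]
(500, 186) [ 0.471 -0.395  0.013]
(440, 290) [ 0.346 -0.331  0.009]
(420, 300) [ 0.51  -0.196  0.278]
```

Request:
{"op": "servo_tool", "data": {"motion": [[[1,0.01,-0.06,-0.8,-0.15],[1,0,0,-0.8,0],[1,0,0,-0.8,0],[1,0,0,-0.8,0],[1,0,0,-0.5,0],[1,0,0,-0.45,0],[1,0,0,0,0],[1,0,0,0,0],[0,0,0,0,0],[0,0,0,0,0],[0,0,0,0,0],[0,0,0,0,0],[0,0,0,0,0],[0,0,0,0,0],[0,0,0,0,0],[0,0,0,0,0]]], "newtons": 60}}

```text
t: 3.35
eef_pos: [0.5062, -0.1519, 0.0879]
tool_rot: [0.0, 0.997, -0.075, 0.0]
contact_force: [-2.0, -0.1, 6.1]
gripper_width: 0.359
grasp_force: 59.6
```

Request:
{"op": "servo_tool", "data": {"motion": [[[0,0,0,0.4,0],[0,0,0,0.8,0],[0,0,0,0.9,0],[0,0,0,0.9,0],[0,-0.2,-0.2,0,0],[0,-0.5,-0.6,0,0],[0,-0.6,-0.7,0,0],[0,-0.6,-0.7,0,0],[0,-0.5,-0.7,0,0],[0,-0.4,-0.5,0,0],[0,-0.15,-0.18,0,0],[0,0,0,-0.5,0],[0,0,0,-0.8,0],[0,0,0,-0.8,0],[0,0,0,-0.5,0],[0,0,0,-0.1,0],[0,0,0,0,0]]]}}

```text
t: 5.05
eef_pos: [0.3879, -0.2942, 0.0988]
tool_rot: [-0.001, 0.997, -0.075, -0.001]
contact_force: [0.2, -0.1, -0.6]
gripper_width: 0.365
grasp_force: 60.5
```

Run:
```python
from h import *
o=bot.get_obs();print(o['eef_pos'],yaw(o),o['gripper_width'],o['grasp_force'])
ims=[cv2.resize(grab(n)[0],(400,300))[...,::-1] for n in('wrist','side')]
cv2.imwrite('pics/d1.png',np.hstack(ims))
```

```text
[ 0.38792448 -0.29415627  0.09877908] (np.float64(-8.572133127093691), array([-0.0012,  0.0012, -1.    ])) 0.3645188131366551 60.497244297293946
```

View pics/d1.png

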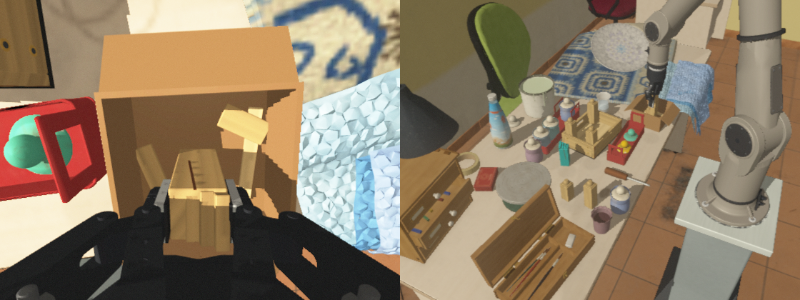

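The post hangs centred inside the box. I'll release it, lift, and go to the new post, arcing around the minimum reach.

Request:
{"op": "servo_tool", "data": {"motion": [[[1,0,0,0,0],[1,0,0,0,0],[1,0,0,0,0],[1,0,0,0,0],[1,0,0,0.5,0],[1,0,0,0.9,0],[1,0,0,0.9,0],[1,0,0,0.9,0],[1,0.1,0,0.6,0],[1,0.2,0.3,0,0]]]}}

```text
t: 6.15
eef_pos: [0.4011, -0.2854, 0.2553]
tool_rot: [0.002, 0.997, -0.077, 0.003]
contact_force: [-0.0, -0.5, -0.6]
gripper_width: 0.998
grasp_force: 0.0
```

Run:
```python
from h import *
o=bot.get_obs();print(o['eef_pos'],yaw(o))
p,d,c=grab('wrist');cv2.imwrite('pics/w2.png',cv2.resize(p,(400,300))[...,::-1])
W=world(d,c);m=(d>0)&(abs(W[...,0]-.386)<.075)&(abs(W[...,1]+.292)<.075)&(W[...,2]>.078)&(W[...,2]<.15);q=W[m];print(len(q),q.mean(0) if len(q) else 0,q[:,2].max() if len(q) else 0)
```

```text
[ 0.40113848 -0.28537939  0.25527545] (np.float64(-8.809069631546734), array([ 0.006 , -0.0045, -1.    ]))
1309 [ 0.39008893 -0.29817152  0.09209154] 0.10423830258537835
```

View pics/w2.png

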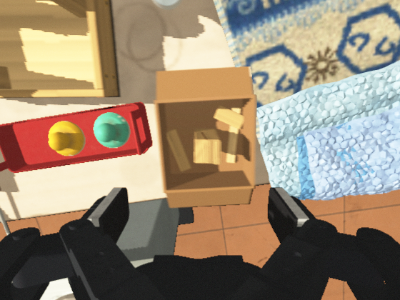

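The split post now stands inside the box, at about (207,150). Moving to the new post.

Request:
{"op": "servo_tool", "data": {"motion": [[[1,0.33,0.9,0,0],[1,0.33,0.9,0,0],[1,0.33,0.9,0,0],[1,0.33,0.9,0,0],[1,0.33,0.9,0,0],[1,0.33,0.9,0,0],[1,-0.2,0.9,0,-0.05],[1,-0.2,0.9,0,-0.05],[1,-0.2,0.9,0,-0.05],[1,-0.2,0.9,0,-0.05],[1,-0.2,0.9,0,-0.05],[1,-0.2,0.9,0,-0.05],[1,-0.2,0.9,0,-0.05],[1,-0.2,0.5,0,-0.05],[1,0,0,0,0],[1,0,0,0,0]]]}}

```text
t: 7.8
eef_pos: [0.4148, 0.2045, 0.2508]
tool_rot: [0.0, 0.995, -0.099, -0.0]
contact_force: [1.1, -0.9, -1.0]
gripper_width: 1.0
grasp_force: 0.0
```

Run:
```python
from h import *
o=bot.get_obs();print(o['eef_pos'],yaw(o),o['q'].round(2))
p,d,c=grab('wrist');W=world(d,c);cv2.imwrite('pics/w3.png',p[...,::-1])
for x0,x1,z in((.385,.45,.1),(.465,.54,.07)):
    b=(d>0)&(W[...,0]>x0)&(W[...,0]<x1)&(W[...,1]>.185)&(W[...,1]<.27)
    q=W[b&(abs(W[...,2]-z)<.005)]; print(len(q),W[b][:,2].max(),cv2.minAreaRect(q[:,:2].astype(np.float32)*1000),np.median(q[:,2]))
# anything near finger paths
m=(d>0)&(W[...,2]>.045)&(W[...,2]<.14)&(abs(W[...,0]-.417)<.05)&(abs(W[...,1]-.225)<.075)
q=W[m];print(q.min(0),q.max(0))
```

```text
[0.41483378 0.20450825 0.25084435] (np.float64(-11.321760663309842), array([-9.e-04, -9.e-04, -1.e+00])) [-0.1   0.17 -0.54  2.02  0.11  0.98 -2.46]
958 0.32961593433369646 ((419.5229797363281, 224.31021118164062), (31.763263702392578, 32.106842041015625), 78.32929992675781) 0.10192412239103574
973 0.08845790297194421 ((504.64874267578125, 227.82337951660156), (32.07233810424805, 32.021217346191406), 76.74085998535156) 0.07218529822386423
[0.36709147 0.20575169 0.04507418] [0.43770439 0.29972616 0.11827778]
```

View pics/w3.png

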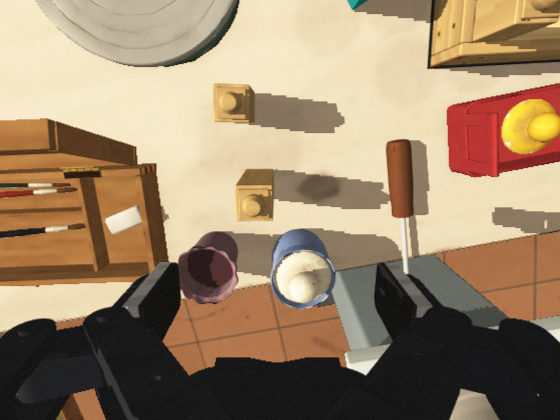

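The new post (peg at 253,205) stands beyond the pot (300,270) and the beaker (210,270). The short post at (230,100) is the decoy. Its shank top measures 0.102 m, as it should for the new post. Grasping it.

Request:
{"op": "servo_tool", "data": {"motion": [[[1,0.12,0.5,0,-0.06],[1,0,0,-0.8,0],[1,0,0,-0.8,0],[1,0,0,-0.8,0],[1,0,0,-0.8,0],[1,0,0,-0.6,0],[1,0,0,-0.4,0],[1,0,0,-0.17,0],[1,0,0,0,0],[1,0,0,0,0],[0,0,0,0,0],[0,0,0,0,0],[0,0,0,0,0],[0,0,0,0,0],[0,0,0,0,0],[0,0,0,0,0],[0,0,0,0,0],[0,0,0,0,0]]], "newtons": 100}}

```text
t: 9.65
eef_pos: [0.4202, 0.2251, 0.0771]
tool_rot: [-0.0, 0.995, -0.103, 0.0]
contact_force: [-1.0, -0.9, 5.2]
gripper_width: 0.364
grasp_force: 98.2
```

Request:
{"op": "servo_tool", "data": {"motion": [[[0,0,0,0.4,0],[0,0,0,0.8,0],[0,0,0,0.9,0],[0,0,0,0.9,0],[0,0,0,0.7,0],[0,0.1,-0.4,0,0.05],[0,0.2,-0.8,0,0.05],[0,0.2,-0.9,0,0.05],[0,0.2,-0.9,0,0.05],[0,0.2,-0.9,0,0.05],[0,0.2,-0.9,0,0.05],[0,0.2,-0.9,0,0.05],[0,0.2,-0.9,0,0.05],[0,0.2,-0.9,0,0.05],[0,0.2,-0.9,0,0.05],[0,0.2,-0.7,0,0],[0,0.15,-0.3,0,0],[0,0,0,0,0],[0,0,0,0,0]]]}}

```text
t: 11.55
eef_pos: [0.5097, -0.1493, 0.2243]
tool_rot: [-0.001, 0.997, -0.072, -0.0]
contact_force: [0.3, 0.9, -1.1]
gripper_width: 0.359
grasp_force: 98.8
```

Run:
```python
from h import *
o=bot.get_obs();print(o['eef_pos'],yaw(o),o['contact_force'],o['grasp_force'])
p,d,c=grab('wrist');W=world(d,c);cv2.imwrite('pics/w4.png',p[...,::-1])
q=W[(d>0)&(W[...,0]>.46)&(W[...,0]<.67)&(W[...,1]>-.22)&(W[...,1]<.05)&(W[...,2]>.055)&(W[...,2]<.065)]
print('rim',cv2.minAreaRect(q[:,:2].astype(np.float32)*1000))
e=o['eef_pos'];q=W[(d>0)&(abs(W[...,0]-e[0])<.03)&(abs(W[...,1]-e[1])<.022)&(abs(W[...,2]-e[2]-.024)<.006)]
print('posttop',len(q),cv2.minAreaRect(q[:,:2].astype(np.float32)*1000),np.median(q[:,2]))
```

```text
[ 0.50970315 -0.14929585  0.22428745] (np.float64(-8.271741621273643), array([-6.0e-04,  1.1e-03, -1.0e+00])) [ 0.26548703  0.91774647 -1.06300907] 98.76604914665222
rim ((564.6049194335938, -85.80321502685547), (200.3203887939453, 150.6521453857422), 81.49610900878906)
posttop 5921 ((511.0777587890625, -147.49464416503906), (44.69303512573242, 29.39684295654297), 81.13184356689453) 0.24882107160495798
```

View pics/w4.png

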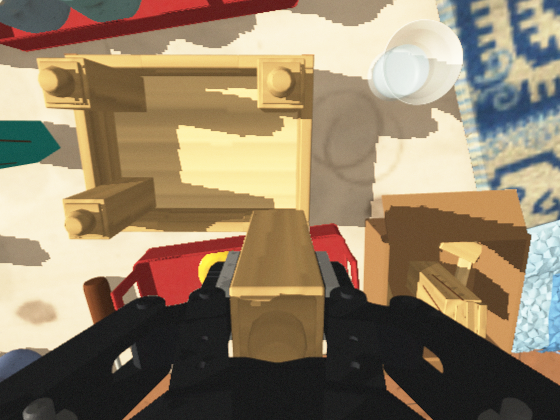

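The post is held upright over the open corner. Lowering it about 4 mm clear of both sides.

Request:
{"op": "servo_tool", "data": {"motion": [[[0,0,0.03,-0.5,-0.02],[0,0,0,-0.7,0],[0,0,0,-0.7,0],[0,0,0,-0.7,0],[0,0,0,-0.5,0],[0,0,0,-0.25,0],[0,0,0,0,0],[0,0,0,0,0]]], "newtons": 120}}

```text
t: 12.4
eef_pos: [0.5105, -0.1491, 0.0913]
tool_rot: [-0.0, 0.997, -0.074, 0.001]
contact_force: [0.8, 0.1, -0.7]
gripper_width: 0.363
grasp_force: 118.3
```

Next, down in small steps until it touches the floor.

Request:
{"op": "servo_tool", "data": {"motion": [[[0,0,0,-0.05,0],[0,0,0,-0.05,0],[0,0,0,-0.03,0],[0,0,0,0,0],[0,0,0,0,0]]]}}

```text
t: 12.9
eef_pos: [0.5108, -0.15, 0.0871]
tool_rot: [0.0, 0.997, -0.074, 0.001]
contact_force: [-3.7, 1.4, 11.7]
gripper_width: 0.363
grasp_force: 120.3
```

Request:
{"op": "servo_tool", "data": {"motion": [[[0,0,0,0.02,0],[0,-0.04,0.006,0,0],[0,-0.04,0.006,0,0],[0,-0.03,0.004,0,0],[0,-0.005,-0.035,0,0],[0,-0.005,-0.025,0,0],[0,0,0,0,0],[0,0,0,0,0]]]}}

```text
t: 13.7
eef_pos: [0.5068, -0.1503, 0.0871]
tool_rot: [-0.001, 0.997, -0.074, 0.002]
contact_force: [3.1, 3.4, 7.9]
gripper_width: 0.358
grasp_force: 119.6
```

Request:
{"op": "servo_tool", "data": {"motion": [[[0,-0.03,-0.03,0,0],[0,-0.03,-0.03,0,0],[0,0,0,0,0],[0,0,0,0,0]]]}}

```text
t: 14.1
eef_pos: [0.5057, -0.1515, 0.0871]
tool_rot: [-0.001, 0.997, -0.073, 0.003]
contact_force: [6.2, 5.6, 4.4]
gripper_width: 0.359
grasp_force: 119.2
```

Request:
{"op": "servo_tool", "data": {"motion": [[[0,-0.03,-0.03,-0.01,0],[0,-0.02,-0.02,0,0],[0,0,0,0,0],[0,0,0,0,0]]]}}

```text
t: 14.5
eef_pos: [0.5055, -0.1517, 0.0871]
tool_rot: [-0.002, 0.997, -0.073, 0.004]
contact_force: [9.5, 10.1, 3.9]
gripper_width: 0.358
grasp_force: 119.3
```

Run:
```python
from h import *
o=bot.get_obs();print(o['eef_pos'],yaw(o),o['contact_force'],o['torque'])
p,d,c=grab('wrist');W=world(d,c)
e=o['eef_pos']
q=W[(d>0)&(abs(W[...,0]-e[0])<.03)&(abs(W[...,1]-e[1])<.025)&(W[...,2]>.1)&(W[...,2]<.114)];print('top',cv2.minAreaRect(q[:,:2].astype(np.float32)*1000),np.median(q[:,2]))
# inner +x face of post: slope of x' with z
cy,sy=np.cos(np.radians(-8.45)),np.sin(np.radians(-8.45))
X=W[...,0]-.5645;Y=W[...,1]+.086;tx=cy*X+sy*Y;ty=-sy*X+cy*Y
m=(d>0)&(tx>-.05)&(tx<-.02)&(abs(ty+.074)<.012)&(W[...,2]>.02)&(W[...,2]<.1)
pf=np.polyfit(W[...,2][m],tx[m],1);print('face tx slope',m.sum(),pf,np.polyval(pf,[.01,.06,.11]))
m=(d>0)&(tx>-.065)&(tx<-.033)&(ty<-.05)&(ty>-.068)&(W[...,2]>.02)&(W[...,2]<.06)
if m.sum()>20: print(np.polyfit(W[...,2][m],ty[m],1),m.sum())
```

```text
[ 0.50552169 -0.15171002  0.08714863] (np.float64(-8.340829888227667), array([ 0.0091,  0.0042, -0.9999])) [ 9.46276141 10.05622337  3.93680363] [ 2.50414276 -2.07294137 -0.3624049 ]
top ((506.85186767578125, -149.98825073242188), (50.343719482421875, 29.095169067382812), 81.4449462890625) 0.11060007112628843
face tx slope 3161 [-0.01043274 -0.0328611 ] [-0.03296543 -0.03348707 -0.0340087 ]
[-0.00855277 -0.06259637] 406
```

The post is in contact with both sides (inner face at tray x = −33 mm, exactly flush). I'll push harder and keep it seated.

Request:
{"op": "servo_tool", "data": {"motion": [[[0,-0.04,-0.04,0,0],[0,-0.04,-0.04,0,0],[0,-0.03,-0.03,-0.01,0],[0,0,0,0,0],[0,0,0,0,0],[0,0,0,0,0]]]}}

```text
t: 15.15
eef_pos: [0.5051, -0.152, 0.0873]
tool_rot: [-0.005, 0.997, -0.071, 0.008]
contact_force: [17.6, 20.2, -1.5]
gripper_width: 0.36
grasp_force: 119.2
```

```bash
cat > chk.py <<'E'
from h import *
o=bot.get_obs();print(o['t'],o['eef_pos'],yaw(o),o['contact_force'],o['torque'])
p,d,c=grab('wrist');W=world(d,c);Z=W[...,2];cv2.imwrite('pics/chk%d.png'%(o['t']*100),p[...,::-1])
cy,sy=np.cos(np.radians(-8.45)),np.sin(np.radians(-8.45))
X=W[...,0]-.5645;Y=W[...,1]+.086;tx=cy*X+sy*Y;ty=-sy*X+cy*Y
m=(d>0)&(tx>-.05)&(tx<-.02)&(abs(ty+.074)<.012)&(Z>.02)&(Z<.1)
A=np.c_[Z[m],ty[m]+.074,np.ones(m.sum())];k=np.linalg.lstsq(A,tx[m],rcond=None)[0];print('x face: lean deg, yaw deg, tx@z=.01,.06',np.degrees(k[:2]),k[2]+k[0]*np.array([.01,.06]))
m=(d>0)&(tx>-.062)&(tx<-.036)&(ty<-.05)&(ty>-.066)&(Z>.015)&(Z<.06)
A=np.c_[Z[m],tx[m]+.049,np.ones(m.sum())];k=np.linalg.lstsq(A,ty[m],rcond=None)[0];print('y face',m.sum(),np.degrees(k[:2]),k[2]+k[0]*np.array([.01,.06]))
# reference: good front-left post, inner +x face
m=(d>0)&(tx>-.05)&(tx<-.02)&(abs(ty-.074)<.012)&(Z>.02)&(Z<.1)
A=np.c_[Z[m],ty[m]-.074,np.ones(m.sum())];k=np.linalg.lstsq(A,tx[m],rcond=None)[0];print('ref FL x face',m.sum(),np.degrees(k[:2]),k[2]+k[0]*np.array([.01,.06]))
E
python3 chk.py
```

```text
15.15 [ 0.50511486 -0.15195653  0.08732926] (np.float64(-8.15196630361662), array([ 0.0165,  0.0083, -0.9998])) [17.64320501 20.22059242 -1.47176108] [ 4.66616727 -4.05582022 -0.57421365]
x face: lean deg, yaw deg, tx@z=.01,.06 [-1.17745364 -0.51395559] [-0.03250298 -0.0335305 ]
y face 0 [0. 0.] [0. 0.]
ref FL x face 507 [-0.05530611  0.10737933] [-0.03217662 -0.03222489]
```

Pushing has unloaded the foot, and the post leans about 1° with the arm's compliance. I'll ease the lateral push, seat it with downward force, then push again.

Request:
{"op": "servo_tool", "data": {"motion": [[[0,0.05,0.05,0,0],[0,0.06,0.06,0,0],[0,0,0,-0.05,0],[0,0,0,-0.05,0],[0,0,0,-0.04,0],[0,0,0,0,0],[0,0,0,0,0]]]}}

```text
t: 15.9
eef_pos: [0.5064, -0.1518, 0.0869]
tool_rot: [-0.001, 0.997, -0.073, 0.005]
contact_force: [-8.7, 14.0, 65.8]
gripper_width: 0.361
grasp_force: 128.2
```

```bash
python3 chk.py
```

```text
15.9 [ 0.50643543 -0.15176253  0.08686621] (np.float64(-8.320747771344125), array([ 0.0105,  0.0017, -0.9999])) [-8.72038668 14.0107123  65.84141851] [ 3.93959704  2.54031656 -0.00761607]
x face: lean deg, yaw deg, tx@z=.01,.06 [-0.14338405 -0.53621507] [-0.03269951 -0.03282463]
y face 0 [0. 0.] [0. 0.]
ref FL x face 509 [-0.03249609  0.11895282] [-0.03219683 -0.03222519]
```

Lean is now about 0.1°. I'll ease the down force and push laterally.

Request:
{"op": "servo_tool", "data": {"motion": [[[0,0,0,0.03,0],[0,-0.05,-0.02,0.01,0],[0,-0.05,-0.02,0,0],[0,-0.05,-0.02,0,0],[0,-0.05,0,0,0],[0,0,0,0,0],[0,0,0,0,0]]]}}

```text
t: 16.65
eef_pos: [0.5051, -0.1519, 0.0872]
tool_rot: [-0.003, 0.997, -0.072, 0.012]
contact_force: [15.8, 17.7, 26.3]
gripper_width: 0.364
grasp_force: 122.1
```

```bash
python3 chk.py
```

```text
16.65 [ 0.50508883 -0.15185079  0.08716688] (np.float64(-8.20759037587536), array([ 0.0238,  0.0049, -0.9997])) [15.79324165 17.72451875 26.33858194] [ 4.19498472 -2.99346676 -0.4945206 ]
x face: lean deg, yaw deg, tx@z=.01,.06 [-1.1824853  -0.44861859] [-0.03252623 -0.03355814]
y face 0 [0. 0.] [0. 0.]
ref FL x face 481 [-0.08068959  0.10159126] [-0.03217811 -0.03224852]
```

Request:
{"op": "servo_tool", "data": {"motion": [[[0,0,0,-0.02,0],[0,0,0,0,0],[0,0,0,0,0],[0,0,0,0,0]]], "newtons": 40}}

```text
t: 17.1
eef_pos: [0.5052, -0.1518, 0.0871]
tool_rot: [-0.003, 0.997, -0.072, 0.012]
contact_force: [12.6, 18.3, 34.4]
gripper_width: 0.362
grasp_force: 124.0
```

```bash
python3 chk.py
```

```text
17.1 [ 0.50515477 -0.15184594  0.08711601] (np.float64(-8.20402796495612), array([ 0.0238,  0.0045, -0.9997])) [12.57586065 18.33238715 34.35056131] [ 4.43077115 -2.35695896 -0.41344686]
x face: lean deg, yaw deg, tx@z=.01,.06 [-1.14124683 -0.53050703] [-0.03255026 -0.03354619]
y face 0 [0. 0.] [0. 0.]
ref FL x face 483 [-0.18067964  0.05023697] [-0.0321199  -0.03227758]
```

Request:
{"op": "servo_tool", "data": {"motion": [[[0,0.1,0.07,0,0],[0,0.1,0.07,0.04,0],[0,0,0,0.02,0],[0,0,0,0,0]]]}}

```text
t: 17.55
eef_pos: [0.506, -0.1514, 0.087]
tool_rot: [-0.0, 0.997, -0.073, 0.005]
contact_force: [2.0, 4.9, 29.9]
gripper_width: 0.361
grasp_force: 122.8
```

Request:
{"op": "servo_tool", "data": {"motion": [[[0,0.01,0.03,0.05,0],[0.5,0,0,0,0],[0.5,0,0,0,0],[0.5,0,0,0,0],[0.5,0,0,0,0]]]}}

```text
t: 18.05
eef_pos: [0.5001, -0.1515, 0.0843]
tool_rot: [-0.0, 0.997, -0.074, -0.001]
contact_force: [-0.0, -0.6, -0.1]
gripper_width: 0.5
grasp_force: 0.0
```

```bash
python3 chk.py
```

```text
18.05 [ 0.50007792 -0.15154441  0.08427315] (np.float64(-8.50447846838001), array([-2.e-03,  3.e-04, -1.e+00])) [-0.01825034 -0.58785107 -0.07508804] [0.01301747 0.00681171 0.01221864]
x face: lean deg, yaw deg, tx@z=.01,.06 [2.86854208e-02 6.91501855e-05] [-0.03253124 -0.03250621]
y face 0 [0. 0.] [0. 0.]
ref FL x face 343 [-0.05097278  0.04683126] [-0.03217816 -0.03222265]
```

Released, the post stands dead vertical and flush. I'll re-centre, then re-grip lightly so it can pivot flat while I push.

Request:
{"op": "servo_tool", "data": {"motion": [[[0.5,0.13,0,0.04,0],[0.5,0,0,0,0],[0,0,0,0,0],[0,0,0,0,0],[0,0,0,0,0],[0,0,0,0,0]]], "newtons": 35}}

```text
t: 18.7
eef_pos: [0.5066, -0.1515, 0.0866]
tool_rot: [-0.0, 0.997, -0.074, 0.0]
contact_force: [0.8, 0.5, 1.4]
gripper_width: 0.372
grasp_force: 35.6
```

Request:
{"op": "servo_tool", "data": {"motion": [[[0,0,0,-0.03,0],[0,0,0,-0.02,0],[0,-0.04,-0.04,0,0],[0,-0.04,-0.04,0,0],[0,-0.04,-0.04,0,0],[0,-0.02,-0.02,0,0],[0,0,0,0,0],[0,0,0,0,0]]]}}

```text
t: 19.5
eef_pos: [0.5059, -0.1523, 0.0867]
tool_rot: [-0.002, 0.997, -0.072, 0.005]
contact_force: [7.9, 14.1, 10.2]
gripper_width: 0.371
grasp_force: 36.6
```

```bash
python3 chk.py
```

```text
19.5 [ 0.50588193 -0.15225003  0.08666294] (np.float64(-8.231900316646994), array([ 0.0096,  0.0041, -0.9999])) [ 7.87046544 14.14640762 10.22081513] [ 2.73386967 -1.36766537 -0.03979831]
x face: lean deg, yaw deg, tx@z=.01,.06 [-0.39278484 -0.1143269 ] [-0.03254622 -0.03288899]
y face 0 [0. 0.] [0. 0.]
ref FL x face 482 [-0.1298103   0.05158356] [-0.03215337 -0.03226665]
```

Request:
{"op": "servo_tool", "data": {"motion": [[[0,-0.02,0,-0.03,0],[0,-0.04,-0.01,-0.01,0],[0,-0.04,0,0,0],[0,-0.04,0,0,0],[0,0,0,0,0],[0,0,0,0,0]]]}}

```text
t: 20.15
eef_pos: [0.505, -0.1522, 0.0868]
tool_rot: [-0.003, 0.997, -0.071, 0.009]
contact_force: [14.6, 14.4, 11.3]
gripper_width: 0.37
grasp_force: 36.9
```

```bash
python3 chk.py
```

```text
20.15 [ 0.50495124 -0.15217593  0.08679872] (np.float64(-8.172723378393881), array([ 0.019 ,  0.004 , -0.9998])) [14.58045752 14.42712301 11.27854777] [ 3.00283847 -3.03724615 -0.04207798]
x face: lean deg, yaw deg, tx@z=.01,.06 [-1.06451306 -0.22293095] [-0.03257319 -0.03350215]
y face 0 [0. 0.] [0. 0.]
ref FL x face 467 [-0.04557494  0.08398511] [-0.03219646 -0.03223623]
```

Request:
{"op": "servo_tool", "data": {"motion": [[[0,0,0,-0.03,0],[0,0,0,-0.03,0],[0,0,0,0,0],[0,0,0,0,0],[0,0,0,0,0]]]}}

```text
t: 20.7
eef_pos: [0.5051, -0.1522, 0.0866]
tool_rot: [-0.002, 0.997, -0.071, 0.009]
contact_force: [6.0, 16.2, 37.0]
gripper_width: 0.369
grasp_force: 39.9
```

```bash
python3 chk.py
```

```text
20.7 [ 0.50511677 -0.15217446  0.08663948] (np.float64(-8.190329884069694), array([ 0.0192,  0.0031, -0.9998])) [ 6.01989796 16.15841787 36.97448654] [ 3.44605709 -1.24347422 -0.10245212]
x face: lean deg, yaw deg, tx@z=.01,.06 [-0.96045243 -0.19086201] [-0.03255946 -0.03339761]
y face 0 [0. 0.] [0. 0.]
ref FL x face 467 [-0.19576369 -0.02240357] [-0.03213068 -0.03230152]
```

The foot has been sitting about 1 mm off the front board, which is what permits the lean. I'll unload it, slide it lightly into contact, pin it with down force, then push.

Request:
{"op": "servo_tool", "data": {"motion": [[[0,0.07,0.03,0.03,0],[0,0.08,0.04,0.04,0],[0,0,0,0.03,0],[0,0,0,0,0],[0,0,0,0,0]]]}}

```text
t: 21.25
eef_pos: [0.5056, -0.1521, 0.0867]
tool_rot: [-0.001, 0.997, -0.073, 0.004]
contact_force: [5.7, 7.4, 9.9]
gripper_width: 0.372
grasp_force: 36.9
```

```bash
python3 chk.py
```

```text
21.25 [ 0.50560886 -0.15210868  0.08668031] (np.float64(-8.346156230287756), array([ 0.0088,  0.0019, -1.    ])) [5.68825394 7.37128575 9.89812092] [ 1.59583519 -1.25551687 -0.04462564]
x face: lean deg, yaw deg, tx@z=.01,.06 [-0.50952213 -0.06522339] [-0.03269055 -0.03313519]
y face 0 [0. 0.] [0. 0.]
ref FL x face 479 [-0.11526792  0.07974316] [-0.03216358 -0.03226417]
```

Request:
{"op": "servo_tool", "data": {"motion": [[[0,0.05,0.03,0.03,0],[0,0,0,0.02,0],[0,-0.02,-0.01,0,0],[0,-0.02,0,0,0],[0,0,0,0,0],[0,0,0,0,0]]]}}

```text
t: 21.9
eef_pos: [0.5052, -0.152, 0.0869]
tool_rot: [-0.001, 0.997, -0.073, 0.004]
contact_force: [10.6, 5.2, -6.0]
gripper_width: 0.37
grasp_force: 35.6
```

```bash
python3 chk.py
```

```text
21.9 [ 0.50517169 -0.15201592  0.08694286] (np.float64(-8.394217382765747), array([ 0.0073,  0.002 , -1.    ])) [10.58327362  5.16839953 -6.03747513] [ 1.11852755 -2.3677955  -0.06069695]
x face: lean deg, yaw deg, tx@z=.01,.06 [-0.59340768  0.05692821] [-0.03300824 -0.03352609]
y face 0 [0. 0.] [0. 0.]
ref FL x face 484 [-0.10173487  0.02764961] [-0.03215805 -0.03224683]
```

Request:
{"op": "servo_tool", "data": {"motion": [[[0,0.03,0,0,0],[0,0.03,0,0,0],[0,0,0,0,0],[0,0,0,0,0]]]}}

```text
t: 22.35
eef_pos: [0.5054, -0.152, 0.0868]
tool_rot: [-0.001, 0.997, -0.073, 0.001]
contact_force: [4.9, 5.7, -0.4]
gripper_width: 0.371
grasp_force: 36.4
```

```bash
python3 chk.py
```

```text
22.35 [ 0.50541484 -0.15202398  0.08679112] (np.float64(-8.404759628072279), array([ 0.0027,  0.0019, -1.    ])) [ 4.89547593  5.70400385 -0.44670956] [ 1.27253867 -0.92244084 -0.03801439]
x face: lean deg, yaw deg, tx@z=.01,.06 [-0.18456563  0.01182838] [-0.03333196 -0.03349302]
y face 0 [0. 0.] [0. 0.]
ref FL x face 482 [-0.22975039  0.03570061] [-0.03212512 -0.03232562]
```

Now it's flush along the full height (foot −33.3, top −33.5). Firm grip, then pin it down.

Request:
{"op": "servo_tool", "data": {"motion": [[[0,0,0,0,0],[0,0,0,0,0],[0,0,0,-0.04,0],[0,0,0,-0.04,0],[0,0,0,0,0],[0,0,0,0,0]]], "newtons": 120}}

```text
t: 23.0
eef_pos: [0.5058, -0.152, 0.0867]
tool_rot: [-0.0, 0.997, -0.073, 0.002]
contact_force: [-6.3, 7.7, 34.4]
gripper_width: 0.359
grasp_force: 122.7
```

```bash
python3 chk.py
```

```text
23.0 [ 0.50579138 -0.15200154  0.08674377] (np.float64(-8.41295552330606), array([ 3.3e-03,  6.0e-04, -1.0e+00])) [-6.2821081   7.70425862 34.39928842] [1.95392572 1.70047588 0.02508035]
x face: lean deg, yaw deg, tx@z=.01,.06 [0.05183901 0.04118899] [-0.03332525 -0.03328001]
y face 0 [0. 0.] [0. 0.]
ref FL x face 479 [-0.11414498  0.11377725] [-0.03216595 -0.03226556]
```

Request:
{"op": "servo_tool", "data": {"motion": [[[0,-0.05,-0.02,-0.01,0],[0,-0.05,-0.02,-0.01,0],[0,-0.05,-0.02,0,0],[0,-0.03,-0.02,0,0],[0,0,0,0,0],[0,0,0,0,0]]]}}

```text
t: 23.65
eef_pos: [0.5051, -0.1522, 0.0869]
tool_rot: [-0.002, 0.997, -0.072, 0.008]
contact_force: [9.7, 15.1, 22.9]
gripper_width: 0.361
grasp_force: 120.5
```

```bash
python3 chk.py
```

```text
23.65 [ 0.50512659 -0.15220734  0.08686049] (np.float64(-8.254312363208298), array([ 0.0159,  0.0036, -0.9999])) [ 9.71779347 15.09941323 22.87143194] [ 3.18734437 -1.51683414 -0.24618475]
x face: lean deg, yaw deg, tx@z=.01,.06 [-0.59884509  0.0286502 ] [-0.03302438 -0.03354697]
y face 0 [0. 0.] [0. 0.]
ref FL x face 466 [-0.20829137 -0.02669153] [-0.03213148 -0.03231325]
```

Request:
{"op": "servo_tool", "data": {"motion": [[[0,0,0,-0.02,0],[0,-0.05,0.01,0,0],[0,-0.03,0,-0.01,0],[0,0,0,0,0],[0,0,0,0,0],[0,0,0,0,0]]]}}

```text
t: 24.3
eef_pos: [0.5049, -0.1522, 0.0869]
tool_rot: [-0.002, 0.997, -0.072, 0.011]
contact_force: [14.7, 13.3, 24.5]
gripper_width: 0.359
grasp_force: 120.7
```

```bash
python3 chk.py
python3 - <<'E'
from h import *
s=grab('side')[0][110:260,200:400];cv2.imwrite('pics/fin.png',cv2.resize(s,None,fx=3,fy=3,interpolation=2)[...,::-1])
E
```

```text
24.3 [ 0.50488781 -0.15216354  0.08692507] (np.float64(-8.23590027571426), array([ 0.0219,  0.0027, -0.9998])) [14.74474408 13.2711238  24.50495935] [ 3.1772382  -2.48467806 -0.15632468]
x face: lean deg, yaw deg, tx@z=.01,.06 [-0.9732739  -0.03019006] [-0.03273207 -0.03358141]
y face 0 [0. 0.] [0. 0.]
ref FL x face 458 [0.05362113 0.23338876] [-0.03223383 -0.03218704]
```

View pics/fin.png

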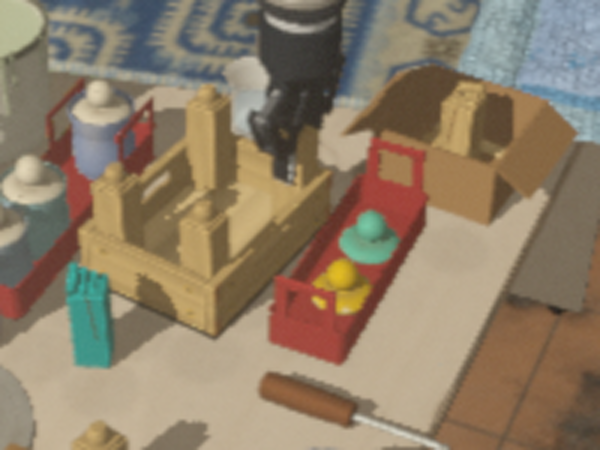

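The post is in the corner, the split one is in the box (460,120), and nothing else has moved. I'll trim slightly: less x push and more down force, to reduce the lean.

Request:
{"op": "servo_tool", "data": {"motion": [[[0,0.03,0,-0.01,0],[0,0.01,0,-0.01,0],[0,0,0,0,0],[0,0,0,0,0],[0,0,0,0,0],[0,0,0,0,0],[0,0,0,0,0]]]}}

```text
t: 25.1
eef_pos: [0.505, -0.1522, 0.0868]
tool_rot: [-0.002, 0.997, -0.072, 0.009]
contact_force: [6.4, 15.2, 38.6]
gripper_width: 0.362
grasp_force: 122.8
```

```bash
python3 chk.py
```

```text
25.1 [ 0.50500081 -0.15215233  0.08681526] (np.float64(-8.246316905959233), array([ 0.019 ,  0.0024, -0.9998])) [ 6.37275104 15.15662835 38.55329711] [ 3.47746591 -1.08051047 -0.10268565]
x face: lean deg, yaw deg, tx@z=.01,.06 [-0.87432171 -0.03904494] [-0.03275519 -0.03351818]
y face 0 [0. 0.] [0. 0.]
ref FL x face 469 [-0.07510648  0.17815802] [-0.03216212 -0.03222767]
```

Request:
{"op": "servo_tool", "data": {"motion": [[[0,0.05,0,0.04,0],[0,0.04,0,0.04,0],[0,0.02,0,0.02,0],[0,0,0,0,0],[0,0,0,0,0],[0,0,0,0,0]]]}}

```text
t: 25.75
eef_pos: [0.5051, -0.1521, 0.0869]
tool_rot: [-0.002, 0.997, -0.072, 0.005]
contact_force: [7.5, 12.8, 11.2]
gripper_width: 0.359
grasp_force: 119.1
```

```bash
python3 chk.py
```

```text
25.75 [ 0.50507615 -0.15214215  0.0869309 ] (np.float64(-8.268361480595372), array([ 0.0107,  0.0038, -0.9999])) [ 7.47271559 12.7777417  11.20100237] [ 2.83765034 -1.877619   -0.129422  ]
x face: lean deg, yaw deg, tx@z=.01,.06 [-0.79886786 -0.12167754] [-0.03280448 -0.03350163]
y face 0 [0. 0.] [0. 0.]
ref FL x face 475 [-0.06713707  0.26621206] [-0.03216291 -0.0322215 ]
```

Request:
{"op": "servo_tool", "data": {"motion": [[[0,0.08,0.06,0.02,0],[0,0.05,0.04,0,0],[0,0,0,0,0],[0.5,0,0,0,0],[0.5,0,0,0,0],[0.5,0,0,0,0],[0.5,0,0,0,0]]]}}

```text
t: 26.5
eef_pos: [0.5041, -0.153, 0.0849]
tool_rot: [0.0, 0.997, -0.074, -0.001]
contact_force: [0.3, -0.8, 0.4]
gripper_width: 0.498
grasp_force: 0.0
```

```bash
python3 chk.py
```

```text
26.5 [ 0.50411938 -0.15299499  0.08492716] (np.float64(-8.518794055080406), array([-0.0011, -0.    , -1.    ])) [ 0.3436926  -0.83933631  0.40218377] [ 0.0460828  -0.0368241   0.03256216]
x face: lean deg, yaw deg, tx@z=.01,.06 [-0.09655575  0.06951226] [-0.03279239 -0.03287665]
y face 0 [0. 0.] [0. 0.]
ref FL x face 386 [-0.19431917 -0.04716823] [-0.03215998 -0.03232955]
```

Request:
{"op": "servo_tool", "data": {"motion": [[[0.5,0.04,0.02,0.03,0],[0.5,0,0,0,0],[0,0,0,0,0],[0,0,0,0,0],[0,0,0,0,0],[0,0,0,0,0],[0,0,0,0,0]]], "newtons": 120}}

```text
t: 27.25
eef_pos: [0.5067, -0.1519, 0.0869]
tool_rot: [0.0, 0.997, -0.074, 0.0]
contact_force: [0.5, 0.2, 4.5]
gripper_width: 0.359
grasp_force: 118.4
```

Request:
{"op": "servo_tool", "data": {"motion": [[[0,0,0,0.02,0],[0,-0.03,-0.03,0,0],[0,-0.03,-0.03,0,0],[0,-0.03,-0.03,0,0],[0,0,-0.02,0,0],[0,0,0,0,0],[0,0,0,0,0]]]}}

```text
t: 27.95
eef_pos: [0.5055, -0.1522, 0.0873]
tool_rot: [-0.002, 0.997, -0.073, 0.002]
contact_force: [8.0, 10.5, -5.4]
gripper_width: 0.361
grasp_force: 119.3
```

```bash
python3 chk.py
```

```text
27.95 [ 0.50551054 -0.15215914  0.0872606 ] (np.float64(-8.315381573760277), array([ 0.0051,  0.0046, -1.    ])) [ 7.97391685 10.53411292 -5.40785188] [ 2.43669785 -1.85328782 -0.2307775 ]
x face: lean deg, yaw deg, tx@z=.01,.06 [-0.47718293 -0.0190827 ] [-0.03310096 -0.03351738]
y face 0 [0. 0.] [0. 0.]
ref FL x face 501 [-0.06898139  0.16956181] [-0.03217076 -0.03223096]
```

Request:
{"op": "servo_tool", "data": {"motion": [[[0,0,0,-0.02,0],[0,0,0,-0.02,0],[0,-0.03,-0.02,-0.01,0],[0,-0.02,0,0,0],[0,0,0,0,0],[0,0,0,0,0],[0,0,0,0,0]]]}}

```text
t: 28.7
eef_pos: [0.5056, -0.1522, 0.087]
tool_rot: [-0.003, 0.997, -0.072, 0.004]
contact_force: [8.0, 13.7, 6.8]
gripper_width: 0.358
grasp_force: 121.0
```

```bash
python3 chk.py
```

```text
28.7 [ 0.50555373 -0.1522031   0.0869536 ] (np.float64(-8.26525856624052), array([ 0.009 ,  0.0046, -0.9999])) [ 8.02861539 13.6533325   6.77054279] [ 2.9659724 -1.5773662 -0.2216583]
x face: lean deg, yaw deg, tx@z=.01,.06 [-0.48656844 -0.08595914] [-0.03308909 -0.0335137 ]
y face 0 [0. 0.] [0. 0.]
ref FL x face 493 [-0.21777994 -0.03636488] [-0.03212307 -0.03231312]
```

Request:
{"op": "servo_tool", "data": {"motion": [[[0,-0.03,0,-0.01,0],[0,-0.04,0,0,0],[0,0,0,0,0],[0,0,0,0,0],[0,0,0,0,0],[0,0,0,0,0],[0,0,0,0,0]]]}}

```text
t: 29.45
eef_pos: [0.5052, -0.1522, 0.0871]
tool_rot: [-0.003, 0.997, -0.072, 0.007]
contact_force: [13.2, 13.4, 1.7]
gripper_width: 0.357
grasp_force: 120.1
```

```bash
python3 chk.py
```

```text
29.45 [ 0.50522103 -0.15216593  0.08711347] (np.float64(-8.245655486606866), array([ 0.0141,  0.0045, -0.9999])) [13.1713214  13.37172875  1.70419044] [ 2.94365214 -2.93518026 -0.23926791]
x face: lean deg, yaw deg, tx@z=.01,.06 [-0.98826136 -0.0722116 ] [-0.03270167 -0.03356409]
y face 0 [0. 0.] [0. 0.]
ref FL x face 498 [-0.083188    0.12186056] [-0.03218632 -0.03225891]
```

Request:
{"op": "servo_tool", "data": {"motion": [[[0,0.03,0,0,0],[0,0,0,-0.01,0],[0,0,0,0,0],[0,0,0,0,0],[0,0,0,0,0]]]}}

```text
t: 30.0
eef_pos: [0.5054, -0.1521, 0.087]
tool_rot: [-0.003, 0.997, -0.072, 0.006]
contact_force: [8.1, 13.6, 10.7]
gripper_width: 0.362
grasp_force: 121.5
```

```bash
python3 chk.py
```

```text
30.0 [ 0.50535496 -0.15214387  0.08702761] (np.float64(-8.247494070775689), array([ 0.0119,  0.0043, -0.9999])) [ 8.06046709 13.57473455 10.71162531] [ 3.12301115 -1.9188961  -0.13089456]
x face: lean deg, yaw deg, tx@z=.01,.06 [-0.82563007 -0.06677912] [-0.03279746 -0.03351796]
y face 0 [0. 0.] [0. 0.]
ref FL x face 492 [-0.11614753 -0.01993914] [-0.03215395 -0.0322553 ]
```

Request:
{"op": "servo_tool", "data": {"motion": [[[0,-0.02,-0.01,0,0],[0,0,0,0,0],[0,0,0,0,0],[0,0,0,0,0],[0,0,0,0,0]]]}}

```text
t: 30.55
eef_pos: [0.5053, -0.1522, 0.087]
tool_rot: [-0.003, 0.997, -0.072, 0.006]
contact_force: [10.9, 15.1, 9.0]
gripper_width: 0.363
grasp_force: 121.3
```

```bash
python3 chk.py; python3 -c "
from station import bot
print(bot.hand_in())"
```

```text
30.55 [ 0.50529895 -0.15218406  0.08702413] (np.float64(-8.22570965868814), array([ 0.0133,  0.0047, -0.9999])) [10.91551991 15.09099627  8.9911011 ] [ 3.21451037 -2.35973367 -0.17738656]
x face: lean deg, yaw deg, tx@z=.01,.06 [-0.87535323 -0.08497063] [-0.03276477 -0.03352866]
y face 0 [0. 0.] [0. 0.]
ref FL x face 483 [-0.01531011  0.12754188] [-0.03220798 -0.03222135]
the job is handed in; nothing more can be done
None
```

I handed the job in at 30.6 s: the split post is in the offcut box, and the new post stands on the tray floor in the empty corner, gripped at about 120 N and pushed into both sides (about 9 N front, 16.5 N right); it still leans about 0.9° toward the front side, so its foot is roughly 0.7 mm off that board, and I did not measure its fit against the right side.

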